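Register a nail-tip display bar in the hand press and hold it under pressure

ROBOT

A 7-joint arm with a two-finger parallel gripper is mounted at the origin on the work surface. World frame = base frame: x ahead of the robot, y to its left, z up, the work surface at z = 0. Lengths are in m, angles in rad, forces in N, time in s.
With the tool pointing down it reaches from about 0.35 to 0.9 m from the base axis. Payload 8.1 kg.
Tool frame: the origin (TCP) lies midway between the tips of the shut fingers; the grasp point (between the pads) lies arm.tcp_to_grasp behind it (arm.tcp_to_grasp is the distance from the TCP to the grasp point, in m); z points along the fingers, y is the line along which they close (so a half turn about z gives the same grasp; the last joint's range is limited). The gripper opens to 92 mm and grips with 3 to 60 N. Pads are 19 mm wide; open, the fingers measure 130 mm over their backs; the gripper's body (75 mm by 190 mm) begins 47 mm behind the grasp point.
Start: joints at [-1.357, 0.434, 0.025, 1.573, -0.012, 1.134, -0.075], TCP at [0.195, 0.594, 0.227] pointing down, gripper open.
Joint ranges: [-2.62, 2.62], [-0.44, 2.09], [-1.27, 1.32], [0.08, 2.57], [-1.32, 4.46], [0.12, 2], [-2.74, 2.74]. Speed limits (rad/s): [2.22, 2.22, 3.01, 3.01, 3.14, 3.14, 3.14].

INTERFACE

Orientations are given as a rotation vector (axis times angle).
In Python, from cell import observe, get_image, arm gives the robot as it stands. The module is installed in compiled form; this text tells all that it offers.
- The arm moves only by the tool drive_tool, never from a script. Its argument "steps" is a list of rows, each a list of 5 numbers: the closure, from 0 (fully open) to 1 (shut), then the shift along the world's x, y, z in mm, then the turn about the world's z in rad. In form: [[hand, x, y, z, roll], ...]. A call has 1 to 20 rows; each row shifts and turns the commanded pose from where the row before left it; what a row does not reach is not made up. A row lasts 1/12 s, in which the tool goes at most 41.7 mm and 7.16 degrees, less where a joint would pass 70% of its speed; a pose out of reach is approached as far as the arm can. A call with a gripper value outside its range is refused whole. The fingers move at their own pace and stop on an object; "grip_force" is the grip in N (left out, the last holds). Time passes only in rows, so rows that do not move let the fingers close. It gives the time, the measured TCP pose, the force, the opening and the grip force at its end, in the units of the state.
- observe(): the state, without advancing time (a new reading comes with each control period).
- get_image(name): name is "scene" or "top" or "wrist"; returns a dict with "image" (384x512x3 uint8, red, green, blue), "vfov" (degrees; the focal length in pixels is half the picture's height over the tangent of half this angle, whatever the lens; pixels are square), "cx", "cy" (the principal point, pixels), "k1" (the pictures are not rectified: a ray, as slopes to the right and down, at radius r is drawn at 1 + k1 r^2 times it, then the intrinsics apply), "xyz" and "attitude" of the camera in the world. Camera axes: x right, y down, z forward; pixel columns grow to the right and rows downward; lengths in m; the calibration is good to about 2 mm. A picture is of the moment at which its call begins. There is no depth.
- arm.sign_off(): hands the job in; it is judged then, once.
The state is a dict: "clock": time; "joints": joint angles; "dq": joint speeds; "joint_efforts": joint torques, N m; "position": TCP position; "ee_rot": TCP orientation; "force": force on the tool from outside, world axes, zero at the start; "ft_torque": the same for the moment, N m; "width": opening from 0.0 (shut) to 1.0 (fully open); "gripper_force": force on a finger pad.
Only numpy, scipy, OpenCV 4.12 (cv2) and the standard library are available. Lean on these libraries where they do the work, as an engineer would, in place of code of your own. Each camera call takes 0.05 s, during which the arm holds its last target. There are 200 camera calls.

TASK

The new display bar lies askew on the bed of the hand press: push it home so that it sits flush against both the back fence and the side stop while the press is open. Then bring the lever down until its pointer stands in the green, without forcing it into the red, and keep it there to bond the tips: the program finishes while still holding the lever in the green, with the bar still home. Leave the other things on the table where they are.

Things in the scene. Friction and masses are not known exactly. Their poses are not given: they have to be found in the camera images.
- press: white hand lever press, fixed to the table. Origin at table height straight below the ram's axis; z up, x from its open front (robot side) to its column, y to its left. Its steel bed is flat, top at z = 40 mm, x -110 to 90, y -190 to 160. Above the bed stands the head: x -30 to 109, y -22 to 22, z 142 to 194 mm; the column (y -25 to 25) is behind the fence
- fence (a point): middle of the aluminium back fence's face, at bed height: (22, 0, 40) mm in the frame of press. The face looks to the press's -x, runs along its y from -90 to 90 mm (the ends of a bar at home stick out past it) and is 14 mm tall
- side_stop (a point): middle of the side stop's face, at bed height: (2, 130, 40) mm in the frame of press. An aluminium block at the left end of the bed; its face looks to the press's -y, x -18 to 22 mm, 14 mm tall
- bar: cream acrylic display bar, 260 (its y) x 44 (its x) x 12 mm, about 160 g, seven coloured nail tips on its middle 96 mm stand up to 16 mm above its underside; ends bare. Loose on the bed, askew by up to 0.14 rad, 30 to 52 mm short of the fence, 18 to 35 mm short of the side stop. Origin underside centre; home is (0, 0, 40) mm in the frame of press, axes parallel
- lever (a joint): turn of the lever, rad: 0 at rest (it springs back), grows as the handle goes down, stop at 0.9. The ram goes down 65 mm per rad; the shoe meets the bar's tips at 0.50, then its spring adds force. Sectors: green 0.61 to 0.71, red from 0.80 on. At the grip's middle, about 3 N starts it and about 18 N downward holds it in mid-green
- lever_grip (a point): middle of the lever's pink soft grip, a rounded bar 100 mm long (along the lever), 26 mm wide, 22 mm thick, free all round; a 14 mm stem leads on to the head. In the frame of press it is at x = 60 - 200 cos(0.52 - lever), y = 0, z = 222 + 200 sin(0.52 - lever) mm: 321 mm high at rest, 194 mm in mid-green
- lever_pivot (a point): axis of the lever, along the press's y: (60, 0, 222) mm in the frame of press. To its left stands a travel quadrant of 62 mm radius, white with a green sector and a red end, with a black pointer that turns with the lever and stands upright in mid-green (0.66 rad)
- shoe: spring-loaded shoe under the ram: aluminium plate 116 (y) x 40 (x) mm with a rubber face, 18 mm thick; origin underside centre, 88 mm above the table at rest (32 mm above the tips), on the press's axis. Its spring is 3500 N/m
- done_bar: finished display bar, same size and look as bar (260 x 44 x 12 mm), lying on the table to the left of the press; origin underside centre
- polish_a: bottle of red nail polish with a black cap, 30 mm across, 78 mm tall, standing close to the left of the press; origin underside centre
- polish_b: bottle of pink nail polish with a gold cap, 30 mm across, 78 mm tall, standing on the robot's side of the press; origin underside centre
- polish_c: bottle of blue nail polish with a black cap, 30 mm across, 78 mm tall, standing on the robot's side of the press; origin underside centre
- buffer: pink nail buffing block 95 x 30 x 26 mm, lying on the table on the robot's side of the press; origin underside centre
- tip_tray: open white tray of loose nail tips, 130 x 85 x 22 mm, on the table to the right of the press; origin underside centre
- brush_cup: round steel cup of brushes, 68 mm across, 95 mm tall (brushes up to 190 mm), front right; origin underside centre

How it is judged:
On the way, in this order (a step that is already met when the one before it is completed fails the run):
1. with the press open (lever below 0.15 rad) the bar lies flush on the back fence and the side stop, within 3 mm and 0.02 rad (x of bar in the frame of press between -0.003 and 0.003 m and y of bar in the frame of press between -0.003 and 0.003 m and z of bar in the frame of press between 0.036 and 0.044 m and angle between the y axis of bar and the y axis of press, either way round below 0.02 rad and value of joint lever below 0.15 rad), for 0.2 s.
2. the lever is held down in the green sector (0.61 to 0.71 rad) with the shoe bearing on the bar (value of joint lever between 0.61 and 0.71 rad and contact force between shoe and bar above 15 N and contact force between any of the fingers, the arm and lever above 3 N), for 0.5 s.
At the end, for the whole second after the job is handed in: The hand still bears on the lever (over 3 N) and keeps it still in the green, 0.61 to 0.71 rad; the shoe presses the bar with over 15 N; the bar lies flush with back fence and side stop within 3 mm and 0.02 rad; no bystander has moved over 20 mm (all of step 2 and x of bar in the frame of press between -0.003 and 0.003 m and y of bar in the frame of press between -0.003 and 0.003 m and z of bar in the frame of press between 0.036 and 0.044 m and angle between the y axis of bar and the y axis of press, either way round below 0.02 rad and velocity of joint lever between -0.05 and 0.05 rad/s and distance of each of done_bar, polish_a, polish_b, polish_c, buffer, tip_tray, brush_cup from where it was at the start of the episode below 0.02 m); the arm keeps its last pose, push and grip.
It fails at once if the lever was forced into the red (beyond 0.80 rad) (value of joint lever above 0.8 rad).
It fails at once if a bystander (finished bar, polish bottle, buffer, tray or brush cup) was moved by more than 20 mm (distance of any of done_bar, polish_a, polish_b, polish_c, buffer, tip_tray, brush_cup from where it was at the start of the episode above 0.02 m).
It also fails if it takes over 58 s, if anything falls off the work surface, if the arm or the gripper's body presses on something with over 40 N, if the wrist force passes 120 N, or if a joint passes its speed limit or range.

## Working session

There is one attempt and no reset: what is moved stays moved. The work goes in short steps, Python scripts to look and compute and a tool call to move; the robot and the scene stay as the last step left them, time stands still between calls to the robot, and variables do not carry over. Pictures are saved under pics/ and viewed, at most 10 in all, crops included, and the job is handed in when it is done.

Besides the shell and the picture viewer there is one more tool, called after "Call:" by a JSON object that holds its "method" and its "body", one argument or row to a line. drive_tool: Moves the arm, as the interface text tells. Its arguments: {"type":"object","properties":{"steps":{"type":"array"},"grip_force":{"type":"number"}},"required":["steps"]}

```bash
mkdir -p pics; cat > h.py <<'E'
import numpy as np, cv2
from scipy.spatial.transform import Rotation as R
from cell import observe, get_image, arm
def snap(name,fn):
    d=get_image(name); cv2.imwrite('pics/'+fn,cv2.cvtColor(d['image'],cv2.COLOR_RGB2BGR)); 
    c={k:v for k,v in d.items() if k!='image'}; np.save('pics/'+fn[:-4]+'.npy',c,allow_pickle=True); return d
def load(fn): return np.load('pics/'+fn+'.npy',allow_pickle=True).item()
def rot(c):
    a=np.array(c['attitude'],float); return a if a.shape==(3,3) else R.from_rotvec(a).as_matrix()
def K(c):
    f=192/np.tan(np.radians(c['vfov'])/2); return np.array([[f,0,c['cx']],[0,f,c['cy']],[0,0,1]])
D=lambda c:np.array([c['k1'],0,0,0,0.])
def ray(c,u,v):
    p=cv2.undistortPoints(np.array([[[u,v]]],float),K(c),D(c))[0,0]; return rot(c)@np.array([*p,1])
def at_z(c,u,v,z):
    r=ray(c,u,v); o=np.array(c['xyz']); return o+r*(z-o[2])/r[2]
def proj(c,P):
    q=rot(c).T@(np.atleast_2d(P)-np.array(c['xyz'])).T
    return cv2.projectPoints(q.T.copy(),np.zeros(3),np.zeros(3),K(c),D(c))[0][:,0]
E
python3 - <<'E'
from h import *
for n in('scene','top'): print({k:v for k,v in snap(n,n+'1.png').items() if k!='image'})
print(observe(), arm.tcp_to_grasp)
E
```

```text
{'vfov': 51.20372533885637, 'cx': 254.27192809713893, 'cy': 191.17537582714812, 'k1': 0.046138755393681334, 'xyz': array([1.52471618, 0.0787619 , 0.85674729]), 'attitude': array([-1.54842574, -1.74853384,  0.93873424])}
{'vfov': 56.487852817436966, 'cx': 252.38935036230112, 'cy': 192.63231663127954, 'k1': -0.07930628578227011, 'xyz': array([ 0.44496822, -0.06365348,  1.19583153]), 'attitude': array([-2.15555656,  2.18497033, -0.11864757])}
{'clock': 0.1, 'joints': array([-1.35660733,  0.43516028,  0.02497182,  1.57396135, -0.01161409,
        1.13395823, -0.07511331]), 'dq': array([ 0.00020682, -0.00190158,  0.00099003, -0.00169502, -0.00043812,
       -0.00027689, -0.00024724]), 'joint_efforts': array([ 2.68049815e-03, -6.69127250e+01,  9.87999961e-01, -3.15145290e+01,
       -6.03380590e-02,  3.73479095e-02,  2.57813969e-05]), 'position': array([0.19460892, 0.59348651, 0.22603638]), 'ee_rot': array([-4.95650922e-01, -3.10214226e+00,  2.10193182e-03]), 'force': array([ 0.44373899, -0.38980417, -0.31123632]), 'ft_torque': array([-0.01474015,  0.04626228,  0.01223522]), 'gripper_force': 0.0, 'width': 1.0011336411171157} 0.0188
```

View pics/top1.png

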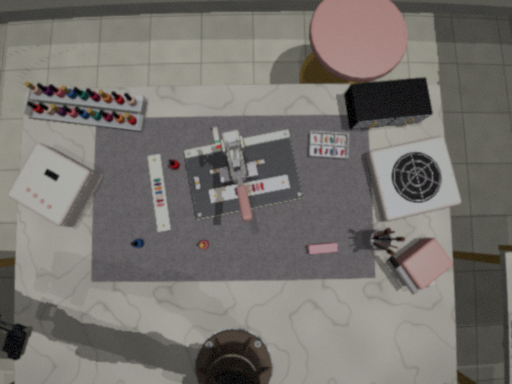

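View pics/scene1.png

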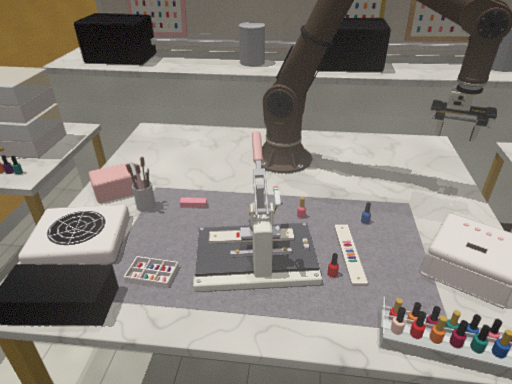

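The top view (up is world +x, left is +y) shows the press bed at about px (185-300, 130-220), with the grip at (245, 203). The bar spans (210, 195) to (288, 183). The bottles are at (173, 165), (203, 244) and (138, 243). I'll enlarge it.

```bash
python3 - <<'E'
from h import *
im=cv2.imread('pics/top1.png')[110:260,140:320]
cv2.imwrite('pics/c1.png',cv2.resize(im,None,fx=4,fy=4,interpolation=cv2.INTER_CUBIC))
E
```

```text
(no output)
```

View pics/c1.png

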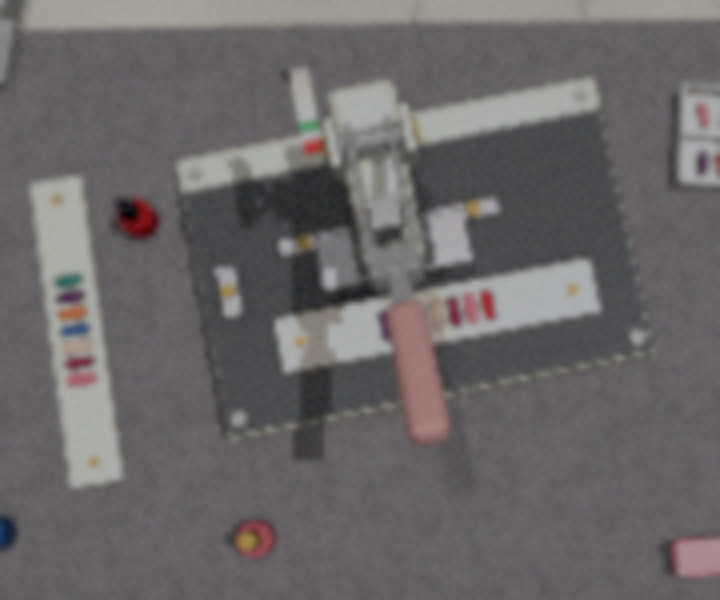

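The crop shows the bed's front edge from (229, 437) to (650, 351). The bar's corners are (276, 321), (590, 260), (602, 311) and (285, 373). The side stop is at about (229, 291), and the grip runs from (402, 305) to (430, 440).

```bash
cat > fit.py <<'E'
from h import *
from scipy.optimize import least_squares
c=load('top1')
px=lambda x,y:((x+.5)/4-.5+140,(y+.5)/4-.5+110)
T=lambda p,P:np.c_[(R.from_euler('z',p[2]).apply(P)+[p[0],p[1],0])]
def fit(P,X,p0):
    U=np.array([px(*x) for x in X]); P=np.array(P)/1000.
    s=least_squares(lambda p:(proj(c,T(p,P))-U).ravel(),p0); return s.x,s.fun.reshape(-1,2).round(2)
g=lambda r:[60-r*np.cos(.52),0,222+r*np.sin(.52)+8]
press,res=fit([[-110,160,40],[-110,-190,40],[-18,130,54],[22,130,54],g(250)],[(229,437),(650,351),(241,314),(234,268),(430,440)],[.6,0,0])
print('press',press,res)
bar,rb=fit([[22,130,52],[22,-130,52],[-22,-130,52],[-22,130,52]],[(276,321),(590,260),(602,311),(285,373)],[.55,0,0])
print('bar',bar,rb)
Rp=R.from_euler('z',-press[2]).as_matrix()[:2,:2]
print('bar in press',Rp@(bar[:2]-press[:2])*1000,bar[2]-press[2])
for n,x in dict(a=(140,222),b=(255,540),cc=(2,535),donetop=(58,180),buf=(673,560)).items(): 
    w=at_z(c,*px(*x),.03); print(n,w[:2].round(3),(Rp@(w[:2]-press[:2])*1000).round())
E
python3 fit.py
```

```text
press [ 0.62208933 -0.0262008   0.18667935] [[-0.12 -0.45]
 [ 0.39 -0.37]
 [ 0.11  0.26]
 [-0.4  -0.29]
 [ 0.02  0.61]]
bar [ 0.57751485 -0.06049952  0.18067127] [[-0.24 -0.15]
 [ 0.24 -0.28]
 [ 0.01  0.21]
 [-0.01  0.21]]
bar in press [-50.1657817  -25.42992878] -0.006008077720480204
a [0.662 0.186] [ 79. 201.]
b [0.4   0.091] [-197.  156.]
cc [0.405 0.298] [-153.  358.]
donetop [0.699 0.256] [127. 263.]
buf [ 0.379 -0.248] [-280. -172.]
```

Call:
{"method": "drive_tool", "body": {
  "steps": [
    [0,0,0,40,0],
    [0,0,0,40,0],
    [0,0,0,40,0],
    [0,0,0,40,0],
    [0,0,0,40,0],
    [0,16,-30,0,-0.08],
    [0,16,-30,0,-0.08],
    [0,16,-30,0,-0.08],
    [0,16,-30,0,-0.08],
    [0,16,-30,0,-0.08],
    [0,16,-30,0,-0.08],
    [0,16,-30,0,-0.08],
    [0,16,-30,0,-0.08],
    [0,16,-30,0,-0.08],
    [0,16,-30,0,-0.08],
    [0,16,-30,0,-0.08],
    [0,16,-30,0,-0.08],
    [0,16,-30,0,-0.08],
    [0,16,-30,0,-0.03],
    [0,16,-30,0,0]
  ]
}}

```text
clock: 1.77
position: [0.435, 0.1422, 0.4266]
ee_rot: [-2.011, -2.414, 0.0]
force: [1.6, -0.2, -0.4]
width: 1.003
gripper_force: 0.0
```

Call:
{"method": "drive_tool", "body": {
  "steps": [
    [0,16,-32,0,0],
    [0,16,-32,0,0],
    [0,16,-32,0,0],
    [0,16,-32,0,0],
    [0,16,-32,0,0],
    [0,16,-32,0,0],
    [0,16,-32,0,0],
    [0,16,-32,0,0],
    [0,16,-32,0,0],
    [0,16,-32,0,0],
    [0,0,0,0,0]
  ]
}}

```text
clock: 2.68
position: [0.5948, -0.1832, 0.425]
ee_rot: [2.017, 2.408, -0.008]
force: [-1.2, -0.5, -1.1]
width: 1.002
gripper_force: 0.0
```

Call:
{"method": "drive_tool", "body": {
  "steps": [
    [0,3,12,-40,0],
    [0,0,0,-40,0],
    [0,0,0,-40,0],
    [0,0,0,-40,0],
    [0,0,0,-40,0],
    [0,0,0,-30,0],
    [0,0,0,0,0],
    [0,0,0,0,0]
  ]
}}

```text
clock: 3.35
position: [0.5969, -0.1638, 0.1961]
ee_rot: [-2.006, -2.414, 0.003]
force: [0.1, -0.9, 1.0]
width: 0.996
gripper_force: 0.0
```

```bash
python3 - <<'E'
from h import *
d=snap('wrist','w1.png'); print(observe()['position'])
E
```

```text
[ 0.59814051 -0.16447948  0.19809394]
```

View pics/w1.png

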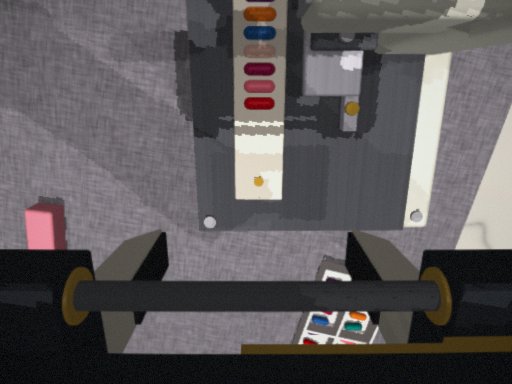

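Wrist view: the bar's end corners are at (236, 199) and (282, 199), with the edges nearly parallel to the tool. The bed's front-right corner is at (200, 231), and the fence end's front corner is at about (343, 130).

```bash
python3 - <<'E'
from h import *
c=load('w1'); p=np.array([.62209,-.0262]); Rp=R.from_euler('z',-.18668).as_matrix()[:2,:2]
for n,u,v,z in [('barFR',236,199,.052),('barBR',282,199,.052),('barF',235,110,.052),('barB',285,110,.052),('bedFR',200,231,.04),('fenceEnd',343,130,.054),('tcp',0,0,0)]:
    w=at_z(c,u,v,z) if n!='tcp' else observe()['position']
    print(n,w.round(4),(Rp@(w[:2]-p)*1000).round(1))
E
```

```text
barFR [ 0.5821 -0.1892  0.052 ] [ -69.6 -152.8]
barBR [ 0.6244 -0.1813  0.052 ] [ -26.5 -152.8]
barF [ 0.5677 -0.1091  0.052 ] [-68.8 -71.4]
barB [ 0.6103 -0.1012  0.052 ] [-25.5 -71.5]
bedFR [ 0.5521 -0.2336  0.04  ] [-107.2 -190.9]
fenceEnd [ 0.6635 -0.1084  0.054 ] [ 25.4 -88.4]
tcp [ 0.5981 -0.1645  0.1981] [ -49.2 -131.4]
```

Call:
{"method": "drive_tool", "body": {
  "steps": [
    [0,2,-3,-40,0],
    [0,0,0,-40,0],
    [0,0,0,-40,0],
    [0,0,0,-25,0],
    [0,0,0,-8,0],
    [0,0,0,0,0],
    [0,0,0,0,0]
  ]
}}

```text
clock: 3.98
position: [0.6016, -0.1679, 0.0464]
ee_rot: [2.006, 2.414, 0.002]
force: [0.8, -0.3, 0.9]
width: 0.999
gripper_force: 0.0
```

Call:
{"method": "drive_tool", "body": {
  "steps": [
    [0.3,0,0,-2,0],
    [0.5,0,0,0,0],
    [0.7,0,0,0,0],
    [1,0,0,0,0],
    [1,0,0,0,0],
    [1,0,0,0,0],
    [1,0,0,0,0],
    [1,0,0,0,0],
    [1,0,0,0,0],
    [1,0,0,0,0]
  ],
  "grip_force": 15
}}

```text
clock: 4.82
position: [0.5997, -0.1672, 0.0419]
ee_rot: [-2.008, -2.416, 0.0]
force: [-0.6, 0.3, 0.9]
width: 0.478
gripper_force: 15.0
```

Call:
{"method": "drive_tool", "body": {
  "steps": [
    [1,4.3,2.9,0,0],
    [1,4.3,2.9,0,0],
    [1,4.3,2.9,0,0],
    [1,4.3,2.9,0,0],
    [1,4.3,2.9,0,0],
    [1,4.3,2.9,0,0],
    [1,4.3,2.9,0,0],
    [1,4.3,2.9,0,0],
    [1,4.3,2.9,0,0],
    [1,4.3,2.9,0,0],
    [1,0,0,0,0],
    [1,0,0,0,0]
  ]
}}

```text
clock: 5.82
position: [0.6436, -0.1374, 0.042]
ee_rot: [2.007, 2.416, 0.002]
force: [0.5, 1.8, 2.0]
width: 0.478
gripper_force: 15.0
```

```bash
python3 - <<'E'
from h import *
snap('wrist','w2.png');snap('top','t2.png')
a=cv2.imread('pics/w2.png');b=cv2.imread('pics/t2.png')[130:220,170:310]
b=cv2.resize(b,(512,329),interpolation=cv2.INTER_CUBIC)
o=observe();print(o['position'],o['force'],o['ft_torque'])
cv2.imwrite('pics/m2.png',np.vstack([a[:260],b]))
E
```

```text
[ 0.64302731 -0.13782302  0.0419699 ] [0.81967319 1.03115727 1.79908996] [ 0.12284206 -0.19817977 -0.0730046 ]
```

View pics/m2.png

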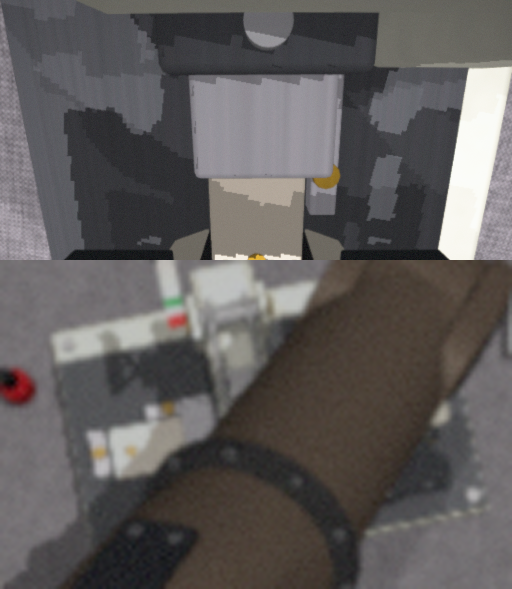

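The wrist view shows the bar (right end px 209-303) almost against the fence block at (310, 195). The top view shows a small gap at the side stop (108, 455). Next I'll nudge it into contact.

Call:
{"method": "drive_tool", "body": {
  "steps": [
    [1,-0.2,1,0,0],
    [1,-0.2,1,0,0],
    [1,-0.2,1,0,0],
    [1,0,0,0,0],
    [1,0,0,0,0]
  ]
}}

```text
clock: 6.33
position: [0.6418, -0.1354, 0.0419]
ee_rot: [-2.008, -2.416, 0.001]
force: [-1.3, -0.7, 1.7]
width: 0.477
gripper_force: 15.0
```

Call:
{"method": "drive_tool", "body": {
  "steps": [
    [1,1,0.2,0,0],
    [1,1,0.2,0,0],
    [1,1,0.2,0,0],
    [1,0,0,0,0],
    [1,0,0,0,0]
  ]
}}

```text
clock: 6.75
position: [0.6449, -0.1345, 0.042]
ee_rot: [-2.007, -2.416, 0.0]
force: [-2.8, -0.4, 5.0]
width: 0.475
gripper_force: 15.0
```

Call:
{"method": "drive_tool", "body": {
  "steps": [
    [1,-0.2,1,0,0],
    [1,-0.2,1,0,0],
    [1,0,0,0,0],
    [1,0,0,0,0]
  ]
}}

```text
clock: 7.08
position: [0.6449, -0.1344, 0.042]
ee_rot: [2.008, 2.413, -0.002]
force: [0.7, -5.8, -0.1]
width: 0.481
gripper_force: 15.0
```

Call:
{"method": "drive_tool", "body": {
  "steps": [
    [1,1,0.2,0,0],
    [1,1,0.2,0,0],
    [1,0,0,0,0],
    [1,0,0,0,0]
  ]
}}

```text
clock: 7.42
position: [0.6453, -0.1344, 0.0419]
ee_rot: [2.01, 2.414, -0.004]
force: [-5.1, -6.5, 5.3]
width: 0.48
gripper_force: 15.0
```

Call:
{"method": "drive_tool", "body": {
  "steps": [
    [1,1,0.2,0,0],
    [1,1,0.2,0,0],
    [1,1,0.2,0,0],
    [1,0,0,0,0],
    [1,0,0,0,0]
  ]
}}

```text
clock: 7.83
position: [0.6454, -0.1344, 0.0417]
ee_rot: [-2.009, -2.41, 0.009]
force: [-16.5, -6.3, 12.4]
width: 0.479
gripper_force: 15.0
```

```bash
python3 - <<'E'
from h import *
o=observe();print(o['position'],o['force'],o['ft_torque'],o['ee_rot'])
d=snap('scene','s3.png');im=cv2.imread('pics/s3.png')[200:300,180:340]
cv2.imwrite('pics/s3c.png',cv2.resize(im,None,fx=5,fy=5,interpolation=cv2.INTER_CUBIC))
E
```

```text
[ 0.64542851 -0.13444357  0.04172509] [-16.46086337  -6.27670865  12.35739583] [-1.54753909  3.70993843  0.21179304] [-2.00911718 -2.40986154  0.00877337]
```

View pics/s3c.png

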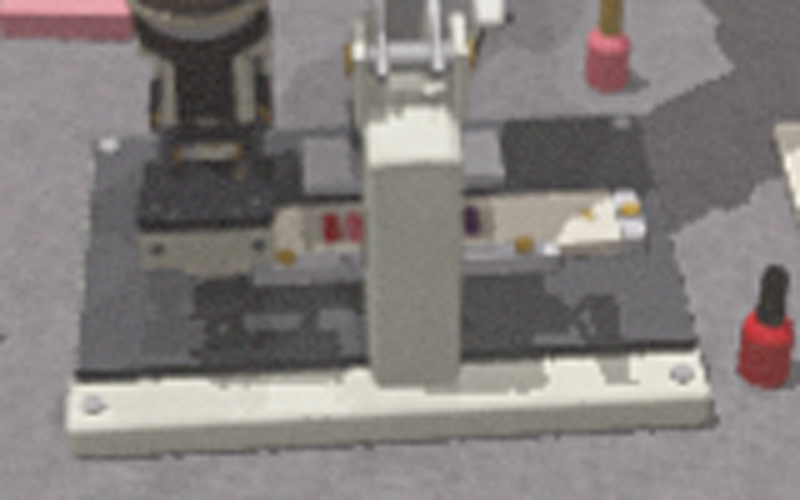

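The scene crop shows the bar along the fence with no dark gap and its left end against the side stop at (620, 225), and the forces confirm both contacts. I'll release and rise clear.

Call:
{"method": "drive_tool", "body": {
  "steps": [
    [1,-2,-0.4,0,0],
    [1,0,0,0,0],
    [0.6,0,0,0,0],
    [0,0,0,0,0],
    [0,0,0,0,0],
    [0,0,0,0,0],
    [0,0,0,0,0],
    [0,0,0,10,0],
    [0,0,0,30,0],
    [0,0,0,40,0],
    [0,0,0,40,0],
    [0,0,0,40,0],
    [0,0,0,40,0],
    [0,0,0,40,0],
    [0,0,0,40,0],
    [0,0,0,40,0],
    [0,0,0,40,0],
    [0,0,0,40,0],
    [0,0,0,10,0],
    [0,0,0,0,0]
  ]
}}

```text
clock: 9.55
position: [0.6482, -0.1328, 0.457]
ee_rot: [2.004, 2.411, 0.005]
force: [0.2, -0.0, -0.8]
width: 1.002
gripper_force: 0.0
```

Call:
{"method": "drive_tool", "body": {
  "steps": [
    [0,0,0,0,-0.12],
    [0,0,0,0,-0.12],
    [0,0,0,0,-0.12],
    [0,0,0,0,-0.12],
    [0,0,0,0,-0.12],
    [0,0,0,0,-0.12],
    [0,0,0,0,-0.12],
    [0,0,0,0,-0.12],
    [0,0,0,0,-0.12],
    [0,0,0,0,-0.12],
    [0,0,0,0,-0.12],
    [0,0,0,0,-0.12],
    [0,0,0,0,-0.12],
    [0,0,0,0,0]
  ]
}}

```text
clock: 10.72
position: [0.6475, -0.1315, 0.4513]
ee_rot: [-3.127, -0.296, 0.002]
force: [0.7, -0.0, 0.4]
width: 1.0
gripper_force: 0.0
```

```bash
python3 - <<'E'
from h import *
o=observe();print(o['clock'],o['position'],o['ee_rot'])
snap('top','t4.png');b=cv2.imread('pics/t4.png')[120:230,170:310]
cv2.imwrite('pics/t4c.png',cv2.resize(b,None,fx=5,fy=5,interpolation=cv2.INTER_CUBIC))
E
```

```text
10.7167 [ 0.64752138 -0.13150798  0.45129574] [-3.12730847e+00 -2.96327715e-01  1.75403815e-03]
```

View pics/t4c.png

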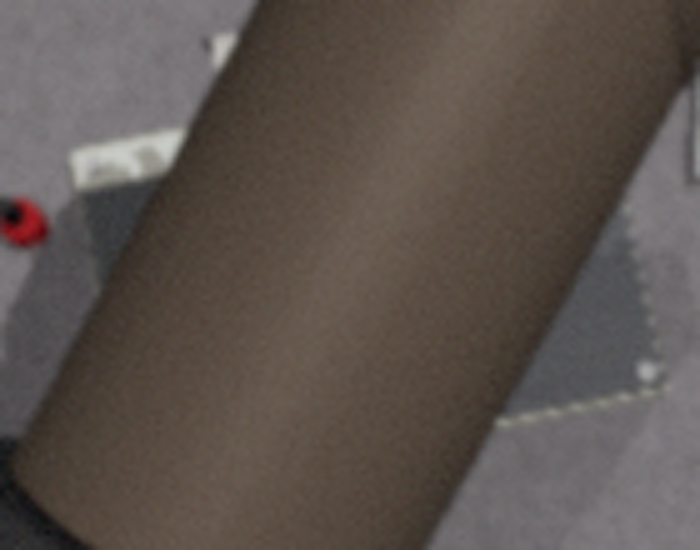

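The arm blocks the top view, so I'll check the bar later. Moving above the grip now.

Call:
{"method": "drive_tool", "body": {
  "steps": [
    [0,-27,17,0,0],
    [0,-27,17,0,0],
    [0,-27,17,0,0],
    [0,-27,17,0,0],
    [0,-26,17,0,0],
    [0,0,0,0,0],
    [0,0,0,0,0]
  ]
}}

```text
clock: 11.35
position: [0.513, -0.0443, 0.4521]
ee_rot: [-3.122, -0.321, -0.001]
force: [0.2, 0.7, 0.3]
width: 0.999
gripper_force: 0.0
```

```bash
python3 - <<'E'
from h import *
print(observe()['position'])
snap('wrist','w5.png'); snap('scene','s5.png')
a=cv2.resize(cv2.imread('pics/w5.png'),None,fx=.75,fy=.75)
b=cv2.resize(cv2.imread('pics/s5.png')[205:295,190:325],(800,533),interpolation=cv2.INTER_CUBIC)[150:450]
m=np.zeros((588,800,3),np.uint8); m[:288,:384]=a; m[288:]=b
cv2.imwrite('pics/m5.png',m)
E
```

```text
[ 0.51297958 -0.04432976  0.45207909]
```

View pics/m5.png

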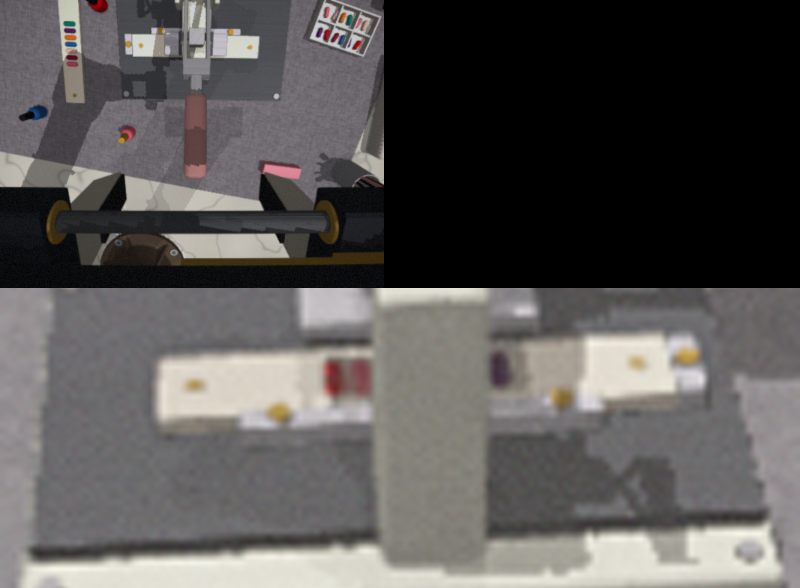

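Both bar ends lie flush against the fence and the left end touches the side stop. The wrist view shows the grip at (195, 135 in the scaled picture), centred between the fingers. Now I'll descend onto the grip.

Call:
{"method": "drive_tool", "body": {
  "steps": [
    [0,0,-2,-40,0],
    [0,0,0,-40,0],
    [0,0,0,-30,0],
    [0,0,0,-20,0],
    [0,0,0,-15,0],
    [0,0,0,-5,0],
    [0,0,0,0,0],
    [0,0,0,0,0]
  ]
}}

```text
clock: 12.12
position: [0.5143, -0.0504, 0.3025]
ee_rot: [3.126, 0.303, 0.0]
force: [-0.6, -0.4, 0.4]
width: 0.999
gripper_force: 0.0
```

Call:
{"method": "drive_tool", "body": {
  "steps": [
    [0.4,0,0,0,0],
    [0.55,0,0,0,0],
    [0.65,0,0,0,0],
    [1,0,0,0,0],
    [1,0,0,0,0],
    [1,0,0,0,0],
    [1,0,0,0,0],
    [1,0,0,0,0],
    [1,0,0,0,0]
  ],
  "grip_force": 40
}}

```text
clock: 12.87
position: [0.5137, -0.0489, 0.3019]
ee_rot: [-3.127, -0.306, -0.0]
force: [-0.2, 0.3, -0.6]
width: 0.398
gripper_force: 0.0
```

Call:
{"method": "drive_tool", "body": {
  "steps": [
    [1,0,0,0,0],
    [1,0,0,0,0],
    [1,0,0,0,0],
    [1,0,0,0,0],
    [1,0,0,0,0],
    [1,0,0,0,0]
  ]
}}

```text
clock: 13.37
position: [0.5133, -0.0472, 0.3017]
ee_rot: [-3.124, -0.307, 0.002]
force: [-2.5, 6.4, 3.1]
width: 0.277
gripper_force: 40.0
```

Call:
{"method": "drive_tool", "body": {
  "steps": [
    [1,-4.5,0.2,-8.9,0],
    [1,-4.5,-0.8,-8.9,0],
    [1,-3.5,-0.7,-9.3,0],
    [1,-3.5,-0.7,-9.3,0],
    [1,-2.6,-0.5,-9.7,0],
    [1,-2.6,-0.5,-9.7,0],
    [1,-1.7,-0.3,-9.8,0],
    [1,-1.7,-0.3,-9.8,0],
    [1,-0.7,-0.1,-10,0],
    [1,-0.7,-0.1,-10,0],
    [1,0,0,0,0],
    [1,0,0,0,0]
  ]
}}

```text
clock: 14.37
position: [0.4872, -0.0522, 0.2065]
ee_rot: [-3.126, -0.305, 0.002]
force: [-2.9, 3.9, 3.7]
width: 0.28
gripper_force: 40.0
```

Call:
{"method": "drive_tool", "body": {
  "steps": [
    [1,0.3,0,-7,0],
    [1,0.3,0,-7,0],
    [1,0.5,0.1,-7,0],
    [1,0.7,0.1,-7,0],
    [1,0,0,0,0],
    [1,0,0,0,0]
  ]
}}

```text
clock: 14.87
position: [0.4887, -0.052, 0.1791]
ee_rot: [-3.125, -0.305, 0.003]
force: [-8.6, 5.0, 15.1]
width: 0.278
gripper_force: 40.0
```

```bash
python3 - <<'E'
from h import *
print(observe()['position'],observe()['force'])
snap('scene','s6.png');a=cv2.imread('pics/s6.png')
b=cv2.resize(a[160:290,200:330],(590,590),interpolation=cv2.INTER_CUBIC)
cv2.imwrite('pics/m6.png',b)
E
```

```text
[ 0.4886761  -0.05195708  0.17907847] [-8.56776496  4.97274571 15.11217268]
```

View pics/m6.png

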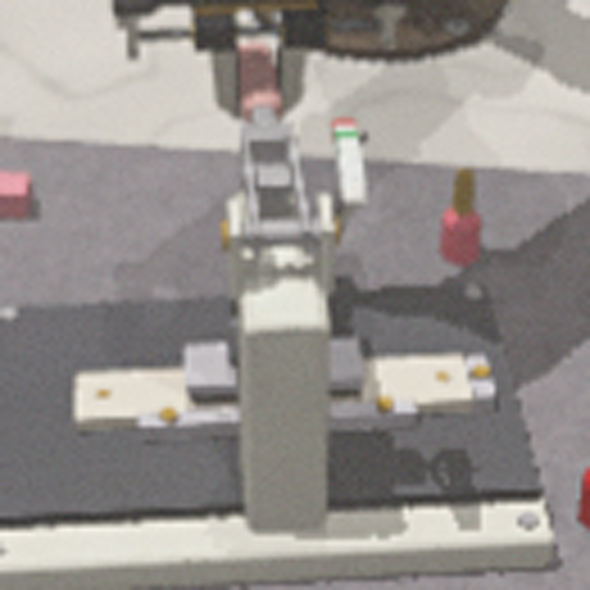

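The pointer tip at (362, 137) is level with the green sector and the bar is still home. Force of 15 N and the height put the lever at about 0.64 rad, so I'll go 3 mm further.

Call:
{"method": "drive_tool", "body": {
  "steps": [
    [1,0.2,0,-1.5,0],
    [1,0.2,0,-1.5,0],
    [1,0,0,0,0],
    [1,0,0,0,0],
    [1,0,0,0,0],
    [1,0,0,0,0],
    [1,0,0,0,0],
    [1,0,0,0,0],
    [1,0,0,0,0],
    [1,0,0,0,0],
    [1,0,0,0,0],
    [1,0,0,0,0]
  ]
}}

```text
clock: 15.92
position: [0.489, -0.0519, 0.1764]
ee_rot: [-3.124, -0.305, 0.003]
force: [-10.2, 5.5, 16.2]
width: 0.283
gripper_force: 40.0
```

Call:
{"method": "drive_tool", "body": {
  "steps": [
    [1,0,0,0,0],
    [1,0,0,0,0],
    [1,0,0,0,0],
    [1,0,0,0,0],
    [1,0,0,0,0],
    [1,0,0,0,0],
    [1,0,0,0,0],
    [1,0,0,0,0]
  ]
}}

```text
clock: 16.58
position: [0.489, -0.0519, 0.1764]
ee_rot: [-3.124, -0.305, 0.003]
force: [-9.7, 5.1, 16.3]
width: 0.281
gripper_force: 40.0
```

```bash
python3 -c "
from cell import arm
print(arm.sign_off())"
```

```text
the job is handed in; nothing more can be done
None
```

The job is handed in with the bar flush on the fence and side stop and the arm holding the lever at about 0.65 rad (green is 0.61 to 0.71); sign-off returned no verdict, so I can't confirm it passed.

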